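Free the shaker's transit lock with the reversible ratchet

ROBOT

A 6-joint arm with a two-finger parallel gripper is mounted at the origin on the work surface. World frame = base frame: x ahead of the robot, y to its left, z up, the work surface at z = 0. Lengths are in m, angles in rad, forces in N, time in s.
With the tool pointing down it reaches from about 0.425 to 0.925 m from the base axis. Payload 12.5 kg.
Tool frame: the origin (TCP) lies on the mounting face of the last link; the fingertips stand 173 mm ahead of it and the grasp point (between the pads) lies 155 mm ahead of it; z points along the fingers, x is the direction in which the jaws open and shut, and the axes are right-handed (so a half turn about z gives the same grasp; the last joint's range is limited). The gripper opens to 85 mm and grips with 20 to 120 N. Pads are 22 mm wide; open, the fingers measure 114 mm over their backs; the gripper's body (76 mm by 85 mm) begins 54 mm behind the grasp point. The pads swing forward as they close: fully open they stand 13 mm farther back than shut.
Start: joints at [1.07, 0.491, 1.559, -0, 1.092, -0.106], TCP at [0.24, 0.577, 0.405] pointing down, gripper open.
Joint ranges: [-3.1, 3.1], [-0.84, 2.19], [0.05, 2.79], [-1.13, 4.28], [0.06, 2.93], [-2.69, 2.69]. Speed limits (rad/s): [2.22, 2.22, 2.79, 3.14, 3.14, 3.14].

INTERFACE

Orientations are given as [roll, pitch, yaw] about the fixed x, y, z axes, in that order (R = Rz(yaw) Ry(pitch) Rx(roll)).
In Python, from cell import bot gives the robot as it stands.
- The arm moves only by the shell command python3 -m creep 'ROWS' [FORCE]. ROWS is JSON, a list of rows, each an object of numbers: "fingers": the opening, from 0 (shut) to 1 (fully open); "tx", "ty", "tz": the shift along the tool's x, y, z in m; "twist": the turn about the tool's z in units of 6 degrees (1.0 is 6 degrees). In form: [{"fingers": .., "tx": .., "ty": .., "tz": .., "twist": ..}, ...]. A call has 1 to 5 rows; each row is the pose to reach, as a shift and turn from the pose commanded when the call began, along the tool's axes at that moment; what a row does not reach only later rows make up. A row lasts 1/12 s, in which the tool goes at most 41.7 mm and 7.16 degrees, less where a joint would pass 70% of its speed; a pose out of reach is approached as far as the arm can. A call with a gripper value outside its range is refused whole. The fingers move at their own pace and stop on an object; FORCE is the grip in N (left out, the last holds). Time passes only in rows, so rows that repeat a pose let the fingers close. It gives the time, the measured TCP pose, the force and the opening at its end, in the units of the state.
- bot.read_state(): the state, without advancing time (a new reading comes with each control period).
- bot.snapshot(name): name is "side" or "top" or "wrist"; returns (picture, depth): 480x640x3 uint8, red, green, blue; 480x640 float32, m along the optical axis (not along the pixel's ray), 0 where there is no reading.
- bot.camera_info(name): a dict with "fov_y" (degrees; the focal length in pixels is half the picture's height over the tangent of half this angle, whatever the lens; pixels are square), "cx", "cy" (the principal point, pixels), "cam_to_world" (4x4, takes a point from camera to world coordinates); the wrist camera has in their place "T_tool_cam" (4x4, takes a point from camera to tool coordinates, whose origin is the TCP and whose axes are the tool frame's). Camera axes: x right, y down, z forward; pixel columns grow to the right and rows downward; lengths in m; the calibration is good to about 2 mm. The wrist camera is an equidistant fisheye: a pixel r from the principal point sees the ray r / f radians off the axis. A picture is of the moment at which its call begins: read the wrist's pose just before it. camera_info takes no time and is no camera call.
- bot.close_job(): hands the job in, once; it reports no verdict.
The state is a dict: "time_s": time; "joint_positions": joint angles; "qd": joint speeds; "effort": joint torques, N m; "tcp_pos": TCP position; "tcp_rot": TCP orientation; "contact_force": force on the tool from outside, world axes, zero at the start; "torque": the same for the moment, N m; "gripper_width": opening from 0.0 (shut) to 1.0 (fully open).
Only numpy, scipy, OpenCV 4.12 (cv2) and the standard library are available. Lean on these libraries where they do the work, as an engineer would, in place of code of your own. Each camera call takes 0.05 s, during which the arm holds its last target.

TASK

Free the transit lock on the front of the tube shaker: flip the red reversing lever on the ratchet fully over to its loosening side, then swing the ratchet's handle anticlockwise (seen from above) until you feel the lock bolt come up firmly against its internal stop, without straining it there. Never turn the bolt tighter, do not force the little lever, leave the ratchet sitting on the bolt with its lever still on the loosening side, let go of everything, and do not disturb the bottles, tube rack and carton on the table.

Things in the scene. Friction and masses are not known exactly. Their poses are not given: they have to be found in the camera images.
- shaker: Tube shaker, fixed on the table: white housing with a flat level platform 300 (x, front to back) x 340 mm (y), platform top 91 mm above the table; origin: centre of its underside; x points away from its front. The transit lock stands on the platform 105 mm in front of its centre, 45 mm from its front edge; the ratchet's handle reaches out beyond that edge.
- lock_housing: Red round boss of the transit lock, 68 mm across, 20 mm high, with a 110 mm foot along y; origin: centre of its underside, on the upright axis of the lock bolt. It hides the stop: the bolt turns 0.5 to 0.9 rad anticlockwise from tight, then meets it; where differs from machine to machine. The stop is rubber-sprung: about 1 N more push per 5 mm at handle_grip; friction keeps the bolt resting on it.
- lock_bolt (a joint): Turn of the hex lock bolt, rad: 0 = tight as found, positive = loosened (anticlockwise from above). Friction 0.7 N m: about 3 to 4 N pushed sideways at handle_grip. At the stop the push climbs: from 6 N on it is up firmly, above 12 N strained. The ratchet drives it one way only; the other way it clicks over its teeth (every 0.42 rad) with 0.3 N m drag; the drive may first take up to one tooth.
- socket: Steel socket on the bolt, 28 mm in diameter, standing on the boss and reaching up to the ratchet's head; origin on the bolt axis at the top of the boss, 111 mm above the table. It turns with the bolt.
- head_top (a point): Centre of the top of the ratchet's steel head, on the bolt axis, 188 mm above the table. The head is 48 mm across, 29 mm thick, drawn out pear-shaped to 52 mm from the axis towards the handle. The ratchet turns about the upright axis through this point; x of the point points from handle to head.
- handle_grip (a point): On the centre line of the ratchet's level handle, 180 mm from the bolt axis, 173 mm above the table; x points from handle to head, z up. Black round grip, 24 mm thick, 110 to 245 mm from the axis; 17 to 22 mm steel shank from 52 to 110 mm. The first 80 mm below it are free. At first the handle points to the robot and its left; it has room to swing to as far on the right (about 70 degrees).
- lever (a joint): Reversing lever on the ratchet's head, rad: -0.40 = tightening (as found), +0.40 = loosening; anticlockwise from above is positive. Upright pivot 33 mm from the bolt axis towards the handle; lever points along the handle. About 4 N at the tab flips it, it snaps over past the middle; hard stop at each end; 20 N strains it. Pushing the tab with over 6 N may turn the handle by up to a tooth.
- lever_tab: Red upright thumb tab at the lever's end, origin in its middle, 20.5 mm from the lever's pivot, 196 mm above the table. The tab is 8.5 mm long, 8 mm wide and reaches from 188 to 203 mm above the table; head top at 187 to 188 mm, shank lower. At +y of handle_grip's frame on the tightening side, at -y on the loosening side, 8 mm off the centre line each.
- pump_mid (a point): White hand-gel pump bottle with an orange band, 68 mm wide, 181 mm high; point half-way up its body, 70 mm above the table. Bystander.
- spray_mid (a point): Clear spray bottle with a white head, 80 mm wide, 179 mm high; point 70 mm above the table. Bystander.
- rack_mid (a point): White tube rack 80 x 150 x 38 mm with small capped tubes up to 56 mm high; its centre, 19 mm above the table. Bystander.
- carton_mid (a point): White carton of test kits 85 x 190 x 46 mm, lying; its centre. Bystander.

How it is judged:
On the way, in this order (a step that is already met when the one before it is completed fails the run):
1. the reversing lever is flipped over to the loosening side (value of joint lever above 0.33 rad), for 0.2 s.
2. the lock bolt is loosened until it is up firmly against its hidden stop (value of joint lock_bolt above 0.4 rad and contact force between socket and lock_housing above 8 N), for 0.2 s.
At the end, for the whole second after the job is handed in: The lock bolt has been loosened (turned more than 0.4 rad anticlockwise) and rests against its stop (contact above 2 N), the ratchet is still on the bolt with its lever on the loosening side (above 0.33 rad), everything is at rest, and the bystanders stand within 20 mm of where they were (value of joint lock_bolt above 0.4 rad and contact force between socket and lock_housing above 2 N and value of joint lever above 0.33 rad and linear speed of socket below 0.01 m/s and angular speed of socket below 0.05 rad/s); the robot touches nothing.
It fails at once if the bolt is turned tighter (more than 0.05 rad clockwise) (value of joint lock_bolt below -0.05 rad).
It fails at once if the bolt is strained against its stop (over 90 N there, more than 12 N at the handle's grip) (contact force between socket and lock_housing above 90 N).
It fails at once if the reversing lever is forced (over 20 N) (contact force between the fingers and lever_tab above 20 N).
It fails at once if a bystander is moved by more than 20 mm (distance of any of pump_mid, spray_mid, rack_mid, carton_mid from where it was at the start of the episode above 0.02 m).
It also fails if it takes over 64 s, if anything falls off the work surface, if the arm or the gripper's body presses on something with over 40 N, if the wrist force passes 120 N, or if a joint passes its speed limit or range.

## Working session

There is one attempt and no reset: what is moved stays moved. The work goes in short steps, Python scripts to look and compute and a shell command to move; the robot and the scene stay as the last step left them, time stands still between calls to the robot, and variables do not carry over. Pictures are saved under pics/ and viewed, and the job is handed in when it is done.

```bash
ls; mkdir -p pics; cat > h.py <<'E'
import numpy as np,cv2
from cell import bot
from scipy.spatial.transform import Rotation as R
def snap(n,f):
    p,d=bot.snapshot(n); cv2.imwrite(f'pics/{f}.png',p[:,:,::-1]); np.savez(f'pics/{f}.npz',p=p,d=d); return p,d
def ray(n,u,v):
    c=bot.camera_info(n); f=240/np.tan(np.radians(c['fov_y'])/2)
    T=np.array(c['cam_to_world']); d=np.array([(u-c['cx'])/f,(v-c['cy'])/f,1.0])
    return T[:3,3],T[:3,:3]@d
def onplane(n,u,v,z):
    o,d=ray(n,u,v); return o+d*(z-o[2])/d[2]
def atdepth(n,u,v,dep):
    o,d=ray(n,u,v); return o+d*dep
def tool(p_world,st=None):
    st=st or bot.read_state(); return R.from_euler('xyz',st['tcp_rot']).as_matrix().T@(np.array(p_world)-st['tcp_pos'])
E
python3 - <<'E'
from h import *
for n in('side','top'):
    snap(n,n+'0'); print(n,bot.camera_info(n))
print(bot.read_state())
E
```

```text
pics
side {'fov_y': 43.82409991742394, 'cx': 323.21349045500347, 'cy': 227.4697584662162, 'cam_to_world': array([[ 0.98541247, -0.07875708,  0.15086282,  0.35584693],
       [-0.1684096 , -0.57891859,  0.79780416, -1.21340628],
       [ 0.02450456, -0.81157291, -0.58373704,  1.00625571],
       [ 0.        ,  0.        ,  0.        ,  1.        ]])}
top {'fov_y': 46.86894024650046, 'cx': 310.6166980157242, 'cy': 238.4121642947086, 'cam_to_world': array([[-0.01876121, -0.9809567 ,  0.19331832,  0.26431635],
       [-0.99969465,  0.01529475, -0.01940833,  0.02074617],
       [ 0.01608198, -0.19362342, -0.98094411,  1.61577513],
       [ 0.        ,  0.        ,  0.        ,  1.        ]])}
{'time_s': 0.1, 'joint_positions': array([ 1.07039778e+00,  4.91486156e-01,  1.55936581e+00,  4.05634558e-05,
        1.09170867e+00, -1.05594028e-01]), 'qd': array([-0.00092012, -0.00179139, -0.00062722,  0.00011399,  0.00181035,
        0.00010471]), 'effort': array([ 2.55227555e-03, -6.19445944e+01, -2.62032187e+01, -1.03244843e-04,
        2.88083611e-03,  3.21193772e-05]), 'tcp_pos': array([0.24035419, 0.57691104, 0.40420207]), 'tcp_rot': array([-3.14145485e+00,  9.58792436e-04,  1.17597316e+00]), 'contact_force': array([-0.3927713 , -0.60646068, -0.34582963]), 'torque': array([ 0.00671623,  0.01610693, -0.01159106]), 'gripper_width': 0.9979617173796165}
```

View pics/side0.png

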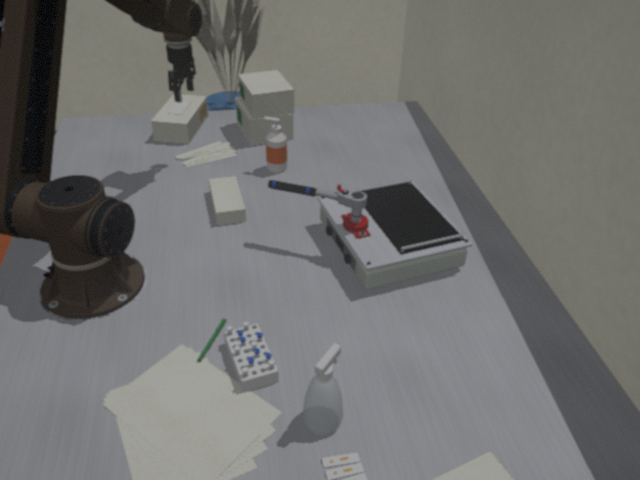

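View pics/top0.png

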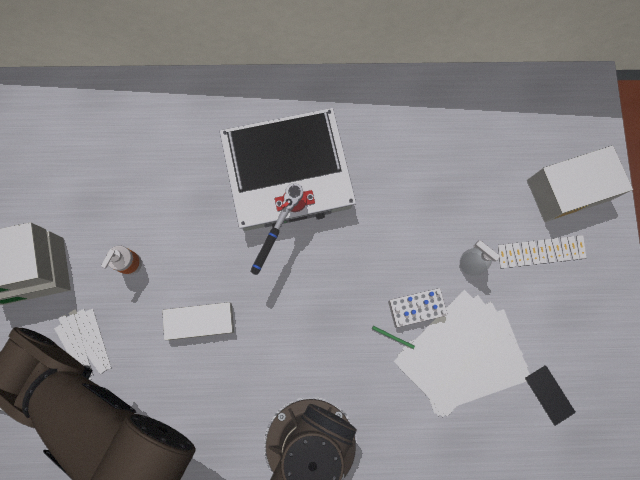

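The top view shows the ratchet head near (294,190), the handle's end near (256,270) and the red tab near (288,202). I'll zoom in to measure.

```bash
python3 - <<'E'
from h import *
z=np.load('pics/top0.npz');p=z['p'];d=z['d']
c=p[160:290,220:350];cv2.imwrite('pics/topz.png',cv2.resize(c[:,:,::-1],None,fx=4.6,fy=4.6,interpolation=cv2.INTER_CUBIC))
for (u,v) in [(294,190),(272,237),(258,268),(288,202),(340,200)]:
    print(u,v,d[v,u],atdepth('top',u,v,d[v,u]))
print('head',onplane('top',294,190,.188)); print('hand',onplane('top',266,249,.173))
z=np.load('pics/side0.npz');p=z['p']
cv2.imwrite('pics/sidez.png',cv2.resize(p[165:285,250:390][:,:,::-1],None,fx=4.6,fy=4.6,interpolation=cv2.INTER_CUBIC))
E
```

```text
294 190 1.4820416 [0.67877124 0.03446375 0.18635006]
272 237 1.4604939 [0.55222159 0.09417283 0.18219534]
258 268 1.4442072 [0.47037807 0.131096   0.18193871]
288 202 1.4660109 [0.64341899 0.05068265 0.19540424]
340 200 1.5731919 [ 0.67393785 -0.09491654  0.09503638]
head [0.67829285 0.03444792 0.188     ]
hand [0.5219707  0.11065375 0.173     ]
```

View pics/topz.png

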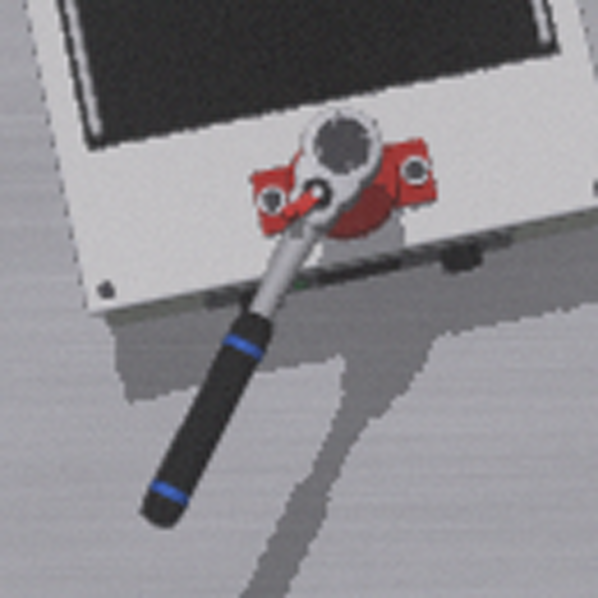

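View pics/sidez.png

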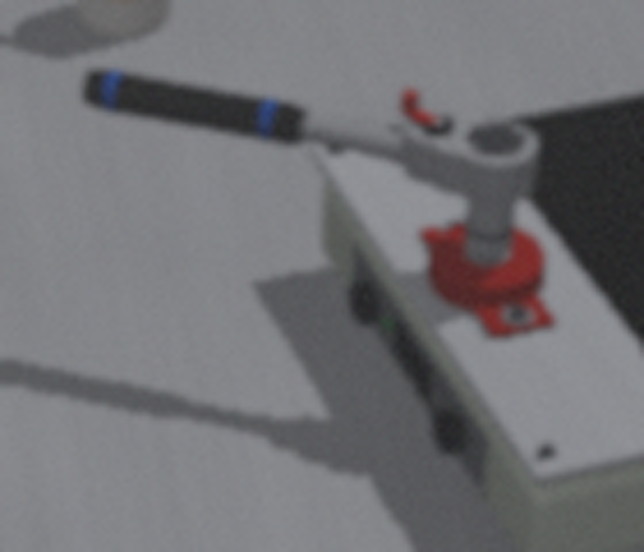

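```bash
cat >> h.py <<'E'
def geom(f,dark=True):
    z=np.load(f'pics/{f}.npz');p=z['p'].astype(int);d=z['d']
    H,W=d.shape; uu,vv=np.meshgrid(np.arange(W),np.arange(H))
    o,_=ray('top',0,0); c=bot.camera_info('top'); fl=240/np.tan(np.radians(c['fov_y'])/2)
    P=np.stack([(uu-c['cx'])/fl*d,(vv-c['cy'])/fl*d,d],-1)@np.array(c['cam_to_world'])[:3,:3].T+o
    return p,P
E
python3 - <<'E'
from h import *
p,P=geom('top0')
z=P[...,2]
roi=(P[...,0]>.4)&(P[...,0]<.75)&(abs(P[...,1])<.25)
m=roi&(z>.165)&(z<.215)
red=m&(p[...,0]>p[...,1]*1.8)&(p[...,0]>90)
v,u=np.nonzero(red);print('red',len(u),u.mean(),v.mean(),list(zip(u,v)),np.median(z[red]))
dark=m&(p.sum(-1)<200)&(P[...,0]<.62)
pts=[onplane('top',a,b,.183)[:2] for b,a in zip(*np.nonzero(dark))]
pts=np.array(pts);c=pts.mean(0);w=np.linalg.svd(pts-c)[2][0]; w*=np.sign(w[0])
s=(pts-c)@w
print('grip',c,w,np.degrees(np.arctan2(w[1],w[0])),s.min(),s.max())
hd=m&(P[...,0]>.652)&~red; v,u=np.nonzero(hd);print('head px',u.min(),u.max(),v.min(),v.max())
h=np.array([onplane('top',a,b,.188)[:2] for a,b in zip(u,v)]);print(h.mean(0),h.min(0),h.max(0))
# axis = max over x_h minus 24
hh=np.array([onplane('top',a,b,.188)[:2] for b,a in zip(*np.nonzero(m&(P[...,0]>.62)))])
xh=w;yh=np.array([-w[1],w[0]])
t=(hh@xh).max()-.024; n=c@yh; print('axis est',t*xh+n*yh, 'grip end est',c+ (s.max()+.11)*xh, c+(s.min()+.245)*xh)
q=(hh@yh)[(abs(hh@xh-t)<.012)];print('head lateral',q.min()-n,q.max()-n)
E
```

```text
red 24 284.3333333333333 204.70833333333334 [(np.int64(286), np.int64(202)), (np.int64(287), np.int64(202)), (np.int64(285), np.int64(203)), (np.int64(286), np.int64(203)), (np.int64(287), np.int64(203)), (np.int64(288), np.int64(203)), (np.int64(283), np.int64(204)), (np.int64(284), np.int64(204)), (np.int64(285), np.int64(204)), (np.int64(286), np.int64(204)), (np.int64(287), np.int64(204)), (np.int64(282), np.int64(205)), (np.int64(283), np.int64(205)), (np.int64(284), np.int64(205)), (np.int64(285), np.int64(205)), (np.int64(286), np.int64(205)), (np.int64(281), np.int64(206)), (np.int64(282), np.int64(206)), (np.int64(283), np.int64(206)), (np.int64(284), np.int64(206)), (np.int64(285), np.int64(206)), (np.int64(281), np.int64(207)), (np.int64(282), np.int64(207)), (np.int64(282), np.int64(208))] 0.1952876360019793
grip [0.51699578 0.11323667] [ 0.89313723 -0.44978426] -26.729843115571086 -0.06601050735608065 0.06522537247294097
head px 284 302 183 201
[0.67269576 0.03578672] [0.64776004 0.01297669] [0.69778861 0.06139847]
axis est [0.6734487  0.03444691] grip end est [0.67349608 0.03442305] [0.67685796 0.03273001]
head lateral -0.024295443201598266 0.023849993811931813
```

```bash
python3 - <<'E'
from h import *
for px in [(282,207),(284.3,204.7),(287,202.5)]: print(onplane('top',*px,.2))
print('tool shift',tool([.6254,.0597,.404]))
for n in('pump',): pass
p,P=geom('top0')
for u,v in [(125,260),(200,320),(475,262),(415,308),(20,255)]: print(u,v,P[v,u])
E
```

```text
[0.62882172 0.06652669 0.2       ]
[0.63498328 0.06041351 0.2       ]
[0.6408682  0.05323745 0.2       ]
tool shift [-3.29312924e-01  5.54364850e-01  4.41420618e-04]
125 260 [0.50578755 0.49410634 0.12846467]
200 320 [0.34586142 0.30420179 0.04344009]
475 262 [ 0.48838579 -0.46367435  0.10453971]
415 308 [ 0.36918175 -0.30404466  0.03519824]
20 255 [0.51390528 0.7471458  0.18643385]
```

```bash
python3 -m creep '[{"fingers":0.5,"tx":-0.02,"ty":0.033,"tz":0},{"fingers":0.5,"tx":-0.04,"ty":0.066,"tz":0},{"fingers":0.5,"tx":-0.06,"ty":0.1,"tz":0},{"fingers":0.5,"tx":-0.08,"ty":0.133,"tz":0},{"fingers":0.5,"tx":-0.1,"ty":0.166,"tz":0}]' 20
```

```text
validation failed for argument at $[0]...
```

```bash
python3 -m creep '[{"fingers":0.5,"tx":-0.02,"ty":0.034,"tz":0},{"fingers":0.5,"tx":-0.04,"ty":0.068,"tz":0},{"fingers":0.5,"tx":-0.06,"ty":0.1,"tz":0},{"fingers":0.5,"tx":-0.08,"ty":0.134,"tz":0},{"fingers":0.5,"tx":-0.1,"ty":0.17,"tz":0}]'
```

```text
validation failed for argument at $[0]...
```

```bash
python3 -m creep '[{"fingers":0.5,"tx":-0.016,"ty":0.028,"tz":0},{"fingers":0.5,"tx":-0.032,"ty":0.056,"tz":0},{"fingers":0.5,"tx":-0.05,"ty":0.084,"tz":0},{"fingers":0.5,"tx":-0.065,"ty":0.11,"tz":0},{"fingers":0.5,"tx":-0.08,"ty":0.14,"tz":0,"twist":0.7}]'; python3 - <<'E'
from h import *
print(tool([.6254,.0597,.404]),bot.read_state())
E
```

```text
[-3.29312924e-01  5.54364850e-01  4.41420618e-04] {'time_s': 0.1, 'joint_positions': array([ 1.07039778e+00,  4.91486156e-01,  1.55936581e+00,  4.05634558e-05,
        1.09170867e+00, -1.05594028e-01]), 'qd': array([-0.00092012, -0.00179139, -0.00062722,  0.00011399,  0.00181035,
        0.00010471]), 'effort': array([ 2.55227555e-03, -6.19445944e+01, -2.62032187e+01, -1.03244843e-04,
        2.88083611e-03,  3.21193772e-05]), 'tcp_pos': array([0.24035419, 0.57691104, 0.40420207]), 'tcp_rot': array([-3.14145485e+00,  9.58792436e-04,  1.17597316e+00]), 'contact_force': array([-0.3927713 , -0.60646068, -0.34582963]), 'torque': array([ 0.00671623,  0.01610693, -0.01159106]), 'gripper_width': 0.9979617173796165}validation failed for argument at $[0]...
```

Nothing moved, so all keys seem to be required in each row.

```bash
python3 -m creep '[{"fingers":0.5,"tx":-0.02,"ty":0.033,"tz":0.0,"twist":0.0},{"fingers":0.5,"tx":-0.04,"ty":0.066,"tz":0.0,"twist":0.0},{"fingers":0.5,"tx":-0.06,"ty":0.1,"tz":0.0,"twist":0.0},{"fingers":0.5,"tx":-0.08,"ty":0.133,"tz":0.0,"twist":0.0},{"fingers":0.5,"tx":-0.1,"ty":0.166,"tz":0.0,"twist":0.0}]' 20
```

```text
time_s: 0.52
tcp_pos: [0.3558, 0.4192, 0.4045]
tcp_rot: [-3.141, 0.0, 1.176]
contact_force: [0.4, 0.2, 0.0]
gripper_width: 0.5
```

```bash
python3 -m creep '[{"fingers":0.5,"tx":-0.02,"ty":0.034,"tz":0,"twist":0},{"fingers":0.5,"tx":-0.04,"ty":0.068,"tz":0,"twist":0},{"fingers":0.5,"tx":-0.06,"ty":0.1,"tz":0,"twist":0},{"fingers":0.5,"tx":-0.08,"ty":0.134,"tz":0,"twist":0},{"fingers":0.5,"tx":-0.1,"ty":0.17,"tz":0,"twist":0}]'
python3 -m creep '[{"fingers":0.5,"tx":-0.02,"ty":0.034,"tz":0,"twist":0.7},{"fingers":0.5,"tx":-0.04,"ty":0.068,"tz":0,"twist":0.7},{"fingers":0.5,"tx":-0.06,"ty":0.1,"tz":0,"twist":0.7},{"fingers":0.5,"tx":-0.08,"ty":0.134,"tz":0,"twist":0.7},{"fingers":0.5,"tx":-0.1,"ty":0.17,"tz":0,"twist":0.7}]'
python3 - <<'E'
from h import *
print(tool([.6254,.0597,.366]))
E
```

```text
time_s: 0.93
tcp_pos: [0.4742, 0.2614, 0.4046]
tcp_rot: [-3.141, 0.0, 1.176]
contact_force: [0.7, 1.2, 0.6]
gripper_width: 0.501
time_s: 1.35
tcp_pos: [0.5927, 0.1037, 0.4046]
tcp_rot: [-3.141, 0.0, 1.103]
contact_force: [1.0, 1.4, 0.6]
gripper_width: 0.501
[-0.02449591  0.04903025  0.03852731]
```

```bash
python3 -m creep '[{"fingers":0.5,"tx":-0.01,"ty":0.025,"tz":0,"twist":0},{"fingers":0.5,"tx":-0.024,"ty":0.049,"tz":0,"twist":0},{"fingers":0.5,"tx":-0.024,"ty":0.049,"tz":0.005,"twist":0},{"fingers":0.5,"tx":-0.024,"ty":0.049,"tz":0.01,"twist":0},{"fingers":0.5,"tx":-0.024,"ty":0.049,"tz":0.015,"twist":0}]'
python3 - <<'E'
from h import *
print(bot.read_state()['tcp_pos'],bot.camera_info('wrist'))
snap('wrist','w1');snap('side','s1')
p=cv2.imread('pics/s1.png'); cv2.imwrite('pics/s1z.png',cv2.resize(p[60:210,260:420],None,fx=4,fy=4,interpolation=cv2.INTER_CUBIC))
E
```

```text
time_s: 1.77
tcp_pos: [0.6246, 0.0622, 0.3888]
tcp_rot: [-3.141, 0.0, 1.102]
contact_force: [-0.1, -0.3, -0.3]
gripper_width: 0.501
[0.62456908 0.06215101 0.38883513] {'fov_y': 65.70646984690485, 'cx': 326.5066134656621, 'cy': 234.59099942901796, 'T_tool_cam': array([[ 9.99999250e-01, -8.32231315e-04,  8.98550615e-04,
         1.01894239e-03],
       [ 4.94531497e-04,  9.45570888e-01,  3.25415812e-01,
        -8.42325223e-02],
       [-1.12046453e-03, -3.25415123e-01,  9.45570591e-01,
         3.01420521e-02],
       [ 0.00000000e+00,  0.00000000e+00,  0.00000000e+00,
         1.00000000e+00]])}
```

View pics/w1.png

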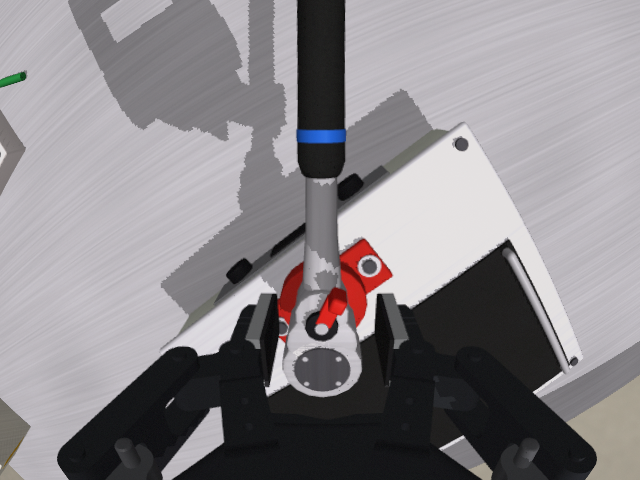

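View pics/s1z.png

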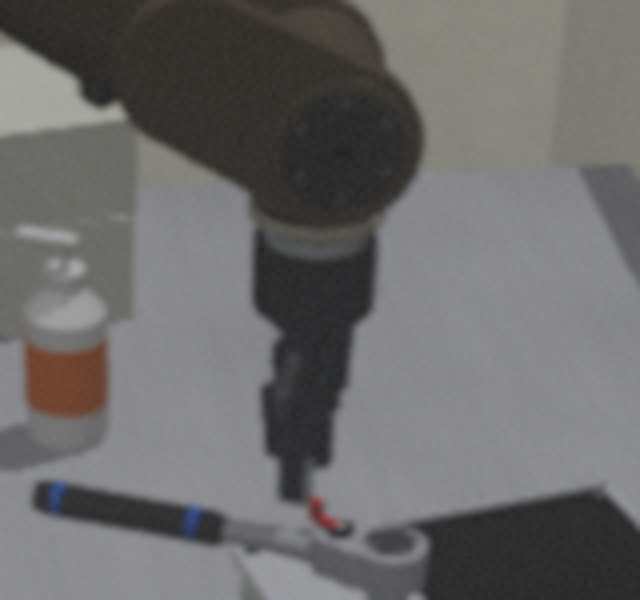

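The wrist view shows the handle aligned upright at column 321, the tab at about (337,300), and the pad's inner edges at columns 277 and 378. Next: cast the tab ray.

```bash
cat >> h.py <<'E'
def wray(u,v):
    c=bot.camera_info('wrist'); f=240/np.tan(np.radians(c['fov_y'])/2); T=np.array(c['T_tool_cam'])
    x,y=u-c['cx'],v-c['cy']; r=np.hypot(x,y); th=r/f
    d=np.array([np.sin(th)*x/r,np.sin(th)*y/r,np.cos(th)]); return T[:3,3],T[:3,:3]@d
def wplane(u,v,zt):
    o,d=wray(u,v); return o+d*(zt-o[2])/d[2]
E
python3 - <<'E'
from h import *
st=bot.read_state();z=st['tcp_pos'][2]; print(st['tcp_pos'])
for n,u,v,h in [('tab',337,300,.203),('tabR',347,300,.203),('tabL',328,300,.203),('head',322,371,.188),('blue',321,135,.185)]:
    t=wplane(u,v,z-h); print(n,t, R.from_euler('xyz',st['tcp_rot']).as_matrix()@t+st['tcp_pos'])
d=np.load('pics/w1.npz')['d']
for u,v in [(262,300),(274,300),(383,300),(396,305),(337,297),(322,375)]: print(u,v,d[v,u])
for zt in (.155,.167): print(wplane(278,293,zt),wplane(377,293,zt))
E
```

```text
[0.62434226 0.06280235 0.38859945]
tab [0.0061484  0.00222017 0.18559945] [0.6286985  0.06732904 0.20299121]
tabR [0.01091952 0.00225216 0.18559945] [0.63087546 0.07157468 0.20298741]
tabL [0.00186157 0.00220611 0.18559945] [0.62675563 0.06350773 0.20299458]
head [-0.00149962  0.05890485  0.20059945] [0.67583539 0.03497864 0.18788456]
blue [-0.0013368  -0.07321041  0.20359945] [0.55793928 0.09461488 0.18514701]
262 300 0.14826226
274 300 0.1484725
383 300 0.14843188
396 305 0.14330447
337 297 0.1774847
322 375 0.20812468
[-0.01736337 -0.01773276  0.155     ] [ 0.02038906 -0.01767951  0.155     ]
[-0.01913005 -0.01134161  0.167     ] [ 0.02225072 -0.01128324  0.167     ]
```

```bash
python3 -m creep '[{"fingers":0.5,"tx":0,"ty":0,"tz":0.01,"twist":0},{"fingers":0.5,"tx":0,"ty":0,"tz":0.018,"twist":0},{"fingers":0.5,"tx":0,"ty":0,"tz":0.024,"twist":0},{"fingers":0.5,"tx":0,"ty":0,"tz":0.029,"twist":0},{"fingers":0.5,"tx":0,"ty":0,"tz":0.029,"twist":0}]'
python3 - <<'E'
from h import *
snap('wrist','w2')
E
```

```text
time_s: 2.28
tcp_pos: [0.6248, 0.0621, 0.3594]
tcp_rot: [-3.14, 0.001, 1.103]
contact_force: [0.4, 0.4, -0.3]
gripper_width: 0.506
```

View pics/w2.png

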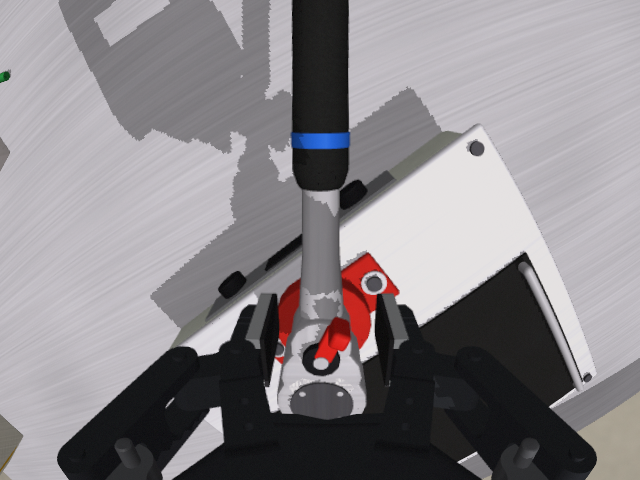

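Tab at (340,333), between the pads and clear of both. Next: push in −tx slowly.

```bash
python3 -m creep '[{"fingers":0.5,"tx":-0.004,"ty":0,"tz":0,"twist":0},{"fingers":0.5,"tx":-0.008,"ty":0,"tz":0,"twist":0},{"fingers":0.5,"tx":-0.01,"ty":0,"tz":0,"twist":0},{"fingers":0.5,"tx":-0.011,"ty":0,"tz":0,"twist":0},{"fingers":0.5,"tx":-0.012,"ty":0,"tz":0,"twist":0}]'
python3 -m creep '[{"fingers":0.5,"tx":-0.001,"ty":0,"tz":0,"twist":0},{"fingers":0.5,"tx":-0.002,"ty":0,"tz":0,"twist":0},{"fingers":0.5,"tx":-0.003,"ty":0,"tz":0,"twist":0}]'
```

```text
time_s: 2.75
tcp_pos: [0.6194, 0.0511, 0.361]
tcp_rot: [3.141, -0.001, 1.102]
contact_force: [0.0, 3.6, 0.0]
gripper_width: 0.499
time_s: 3.0
tcp_pos: [0.6181, 0.0485, 0.3608]
tcp_rot: [-3.142, -0.0, 1.103]
contact_force: [-0.2, 2.7, 1.6]
gripper_width: 0.504
```

```bash
python3 -m creep '[{"fingers":0.5,"tx":-0.001,"ty":0,"tz":0,"twist":0},{"fingers":0.5,"tx":-0.002,"ty":0,"tz":0,"twist":0},{"fingers":0.5,"tx":-0.003,"ty":0,"tz":0,"twist":0}]'
python3 - <<'E'
from h import *
snap('wrist','w3')
E
```

```text
time_s: 3.25
tcp_pos: [0.6168, 0.0457, 0.3606]
tcp_rot: [-3.142, 0.0, 1.103]
contact_force: [0.6, 1.6, -0.1]
gripper_width: 0.502
```

View pics/w3.png

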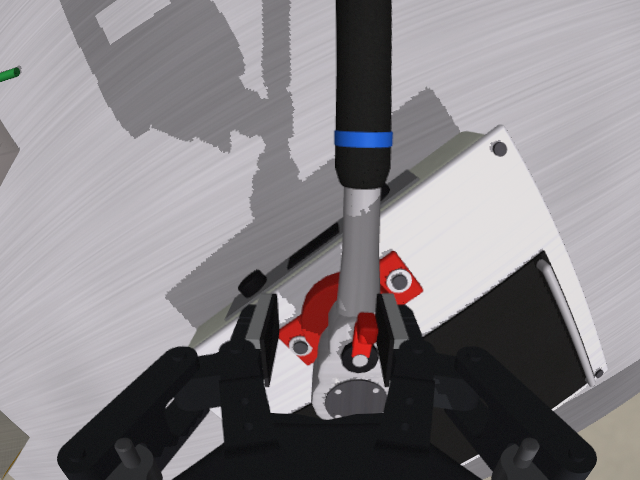

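Pad is against the tab at (367,327), and the lever is near its middle. I'll keep going.

```bash
python3 -m creep '[{"fingers":0.5,"tx":-0.001,"ty":0,"tz":0,"twist":0},{"fingers":0.5,"tx":-0.002,"ty":0,"tz":0,"twist":0},{"fingers":0.5,"tx":-0.003,"ty":0,"tz":0,"twist":0}]'
python3 -m creep '[{"fingers":0.5,"tx":-0.001,"ty":0,"tz":0,"twist":0},{"fingers":0.5,"tx":-0.002,"ty":0,"tz":0,"twist":0},{"fingers":0.5,"tx":-0.002,"ty":0,"tz":0,"twist":0}]'
python3 - <<'E'
from h import *
snap('wrist','w4')
E
```

```text
time_s: 3.55
tcp_pos: [0.6155, 0.043, 0.3607]
tcp_rot: [3.141, 0.0, 1.103]
contact_force: [-0.3, -0.6, -1.0]
gripper_width: 0.5
time_s: 3.8
tcp_pos: [0.6145, 0.0411, 0.3607]
tcp_rot: [3.141, 0.0, 1.103]
contact_force: [0.5, -0.7, -0.1]
gripper_width: 0.495
```

View pics/w4.png

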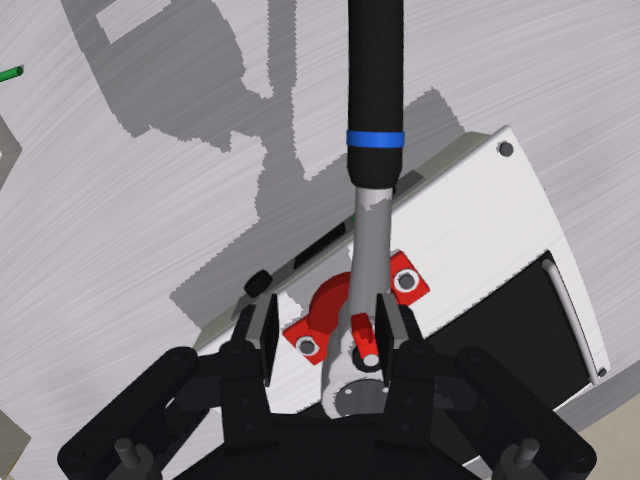

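The tab, now at (361,325), has gone to the other side. I'll back off, rise and check it from directly above.

```bash
python3 -m creep '[{"fingers":0.5,"tx":0.006,"ty":0,"tz":0,"twist":0},{"fingers":0.5,"tx":0.006,"ty":-0.01,"tz":-0.02,"twist":0},{"fingers":0.5,"tx":-0.005,"ty":-0.03,"tz":-0.035,"twist":0},{"fingers":0.5,"tx":-0.015,"ty":-0.06,"tz":-0.035,"twist":0},{"fingers":0.5,"tx":-0.015,"ty":-0.06,"tz":-0.035,"twist":0}]'
python3 - <<'E'
from h import *
snap('wrist','w5')
E
```

```text
time_s: 4.27
tcp_pos: [0.5508, 0.056, 0.3964]
tcp_rot: [-3.14, 0.0, 1.103]
contact_force: [1.7, 0.6, 0.1]
gripper_width: 0.501
```

View pics/w5.png

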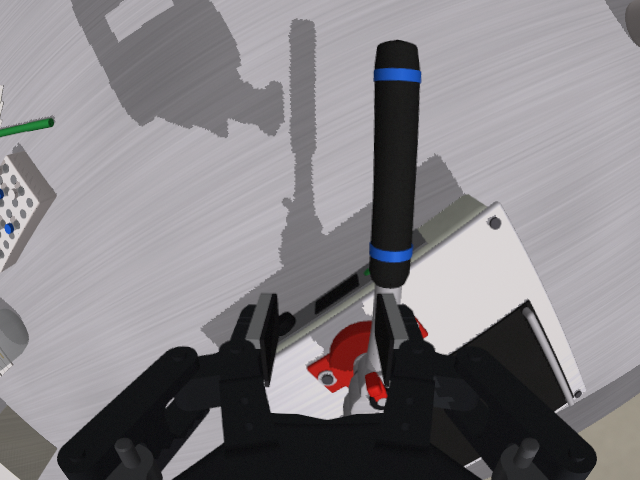

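```bash
python3 - <<'E'
from h import *
st=bot.read_state();z=st['tcp_pos'][2];M=R.from_euler('xyz',st['tcp_rot']).as_matrix()
W=lambda u,v,h: (M@wplane(u,v,z-h)+st['tcp_pos'])
a=W(397,75,.18);b=W(391,256,.18);ax=np.array([.675,.0345])
print(a,b,ax); x=ax-a[:2]; x/=np.linalg.norm(x); x2=ax-b[:2]; print(np.degrees(np.arctan2(x[1],x[0])),np.degrees(np.arctan2(x2[1],x2[0])),np.linalg.norm(ax-a[:2]),np.linalg.norm(ax-b[:2]))
t=W(374,380,.203); y=np.array([-x[1],x[0]]); print('tab',t,(t[:2]-ax)@x,(t[:2]-ax)@y)
g=ax-.18*x; print('grip',g,'in tool',tool([*g,.173]))
E
```

```text
[0.47667208 0.13450001 0.17998741] [0.56236482 0.09170069 0.18000548] [0.675  0.0345]
-26.75794827675024 -26.92330084037431 0.22211250829937076 0.12632736340758297
tab [0.61954974 0.05381764 0.20301676] -0.05820968232884734 -0.007715908229880581
grip [0.51427503 0.11554002] in tool [ 0.03609001 -0.06136338  0.22345266]
```

The lever tab is at y_h = −7.7 mm, so it is flipped, and the handle is still at −26.8°. Now to straddle the grip.

```bash
python3 -m creep '[{"fingers":0.5,"tx":0.018,"ty":-0.03,"tz":0,"twist":0},{"fingers":0.5,"tx":0.036,"ty":-0.061,"tz":0.01,"twist":0},{"fingers":0.5,"tx":0.036,"ty":-0.061,"tz":0.03,"twist":0},{"fingers":0.5,"tx":0.036,"ty":-0.061,"tz":0.03,"twist":0}]'
python3 - <<'E'
from h import *
snap('wrist','w6')
print(tool([.5143,.1155,.173]))
E
```

```text
time_s: 4.65
tcp_pos: [0.5157, 0.1159, 0.3634]
tcp_rot: [-3.139, 0.002, 1.105]
contact_force: [-0.3, -0.4, -0.9]
gripper_width: 0.501
[-0.00053525 -0.00175662  0.19171575]
```

View pics/w6.png

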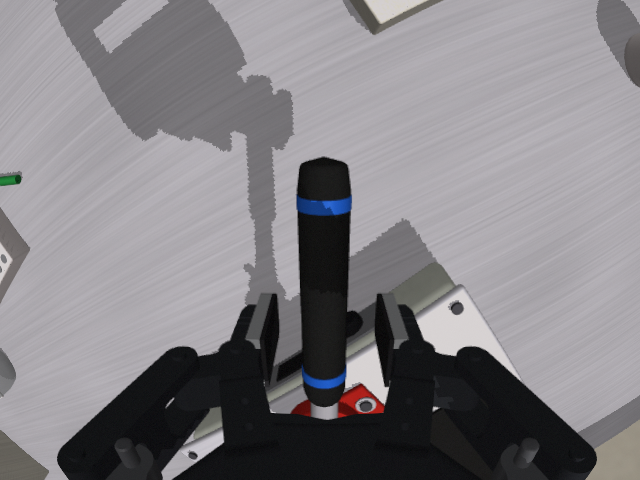

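The handle is centred between the pads, at columns 300–348 against pads at 277 and 378. Lower, then a first slow push.

```bash
python3 -m creep '[{"fingers":0.5,"tx":0,"ty":0,"tz":0.02,"twist":0},{"fingers":0.5,"tx":0,"ty":0,"tz":0.038,"twist":0},{"fingers":0.5,"tx":0,"ty":0,"tz":0.038,"twist":0},{"fingers":0.5,"tx":-0.004,"ty":0,"tz":0.038,"twist":0},{"fingers":0.5,"tx":-0.008,"ty":0,"tz":0.038,"twist":0}]'
python3 -m creep '[{"fingers":0.5,"tx":-0.004,"ty":0.0005,"tz":0,"twist":-0.2},{"fingers":0.5,"tx":-0.008,"ty":0.001,"tz":0,"twist":-0.4},{"fingers":0.5,"tx":-0.011,"ty":0.001,"tz":0,"twist":-0.6},{"fingers":0.5,"tx":-0.015,"ty":0.0015,"tz":0,"twist":-0.8},{"fingers":0.5,"tx":-0.019,"ty":0.002,"tz":0,"twist":-1}]'
python3 -c "
from h import *
s=bot.read_state();print(s['contact_force'],s['torque'])"
```

```text
time_s: 5.12
tcp_pos: [0.5132, 0.107, 0.3287]
tcp_rot: [3.141, -0.001, 1.102]
contact_force: [-0.0, -0.3, -0.5]
gripper_width: 0.5
time_s: 5.53
tcp_pos: [0.5059, 0.0891, 0.3291]
tcp_rot: [3.14, -0.001, 1.208]
contact_force: [1.4, 2.0, -0.3]
gripper_width: 0.5
[ 1.35057682  2.03098108 -0.32010827] [ 0.19000595 -0.16150273 -0.0155672 ]
```

```bash
for i in 1; do python3 -m creep '[{"fingers":0.5,"tx":-0.004,"ty":0.0005,"tz":0,"twist":-0.2},{"fingers":0.5,"tx":-0.008,"ty":0.001,"tz":0,"twist":-0.4},{"fingers":0.5,"tx":-0.011,"ty":0.001,"tz":0,"twist":-0.6},{"fingers":0.5,"tx":-0.015,"ty":0.0015,"tz":0,"twist":-0.8},{"fingers":0.5,"tx":-0.019,"ty":0.002,"tz":0,"twist":-1}]'; done
python3 - <<'E'
from h import *
snap('top','t7')
p=cv2.imread('pics/t7.png'); cv2.imwrite('pics/t7z.png',cv2.resize(p[160:290,220:350],None,fx=4.6,fy=4.6,interpolation=cv2.INTER_CUBIC))
E
```

```text
time_s: 5.95
tcp_pos: [0.501, 0.0706, 0.3291]
tcp_rot: [3.14, -0.001, 1.313]
contact_force: [0.4, 2.1, -1.0]
gripper_width: 0.498
```

View pics/t7z.png

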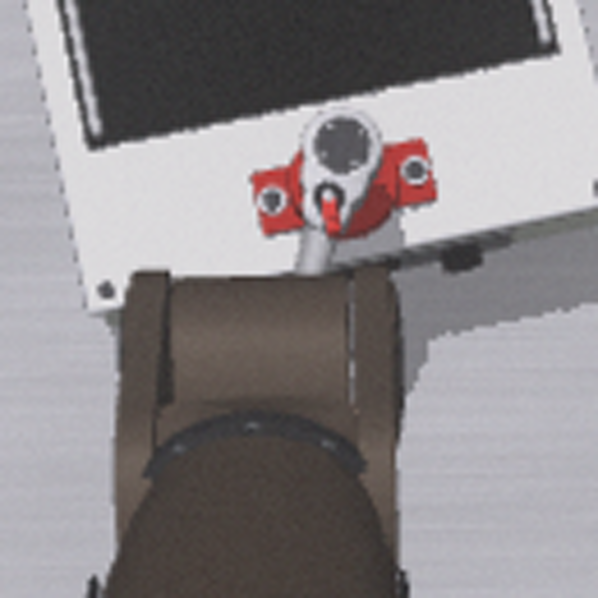

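```bash
python3 -m creep '[{"fingers":0.5,"tx":-0.004,"ty":0.0005,"tz":0,"twist":-0.2},{"fingers":0.5,"tx":-0.008,"ty":0.001,"tz":0,"twist":-0.4},{"fingers":0.5,"tx":-0.011,"ty":0.001,"tz":0,"twist":-0.6},{"fingers":0.5,"tx":-0.015,"ty":0.0015,"tz":0,"twist":-0.8},{"fingers":0.5,"tx":-0.019,"ty":0.002,"tz":0,"twist":-1}]'
python3 -m creep '[{"fingers":0.5,"tx":-0.004,"ty":0.0005,"tz":0,"twist":-0.2},{"fingers":0.5,"tx":-0.008,"ty":0.001,"tz":0,"twist":-0.4},{"fingers":0.5,"tx":-0.011,"ty":0.001,"tz":0,"twist":-0.6},{"fingers":0.5,"tx":-0.015,"ty":0.0015,"tz":0,"twist":-0.8},{"fingers":0.5,"tx":-0.019,"ty":0.002,"tz":0,"twist":-1}]'
cat >> h.py <<'E'
def fm(n=8):
    import time
    F=[];
    s=bot.read_state(); M=R.from_euler('xyz',s['tcp_rot']).as_matrix()
    print('F tool',M.T@s['contact_force'],'T tool',M.T@s['torque'])
E
python3 -c "
from h import *
fm()"
```

```text
time_s: 6.42
tcp_pos: [0.4981, 0.052, 0.3289]
tcp_rot: [3.14, -0.001, 1.417]
contact_force: [0.7, 3.1, -0.7]
gripper_width: 0.5
time_s: 6.83
tcp_pos: [0.4971, 0.0331, 0.3289]
tcp_rot: [3.14, -0.001, 1.522]
contact_force: [0.5, 4.0, 0.4]
gripper_width: 0.501
F tool [ 3.97293493  0.26641081 -0.38888194] T tool [-0.01791295  0.67924632  0.01682352]
```

Force about 4 N, which is bolt friction. Continuing in smaller steps.

```bash
for k in 1 2; do python3 -m creep '[{"fingers":0.5,"tx":-0.002,"ty":0,"tz":0,"twist":-0.1},{"fingers":0.5,"tx":-0.004,"ty":0.0005,"tz":0,"twist":-0.2},{"fingers":0.5,"tx":-0.006,"ty":0.0005,"tz":0,"twist":-0.3},{"fingers":0.5,"tx":-0.008,"ty":0.001,"tz":0,"twist":-0.4},{"fingers":0.5,"tx":-0.01,"ty":0.001,"tz":0,"twist":-0.5}]'; python3 -c "
from h import *
fm()"; done
```

```text
time_s: 7.25
tcp_pos: [0.4975, 0.0231, 0.328]
tcp_rot: [3.141, -0.0, 1.575]
contact_force: [-0.1, 4.0, 3.2]
gripper_width: 0.501
F tool [ 4.02955454 -0.04837997 -3.20089651] T tool [-0.05085411  0.71812351 -0.00252418]
time_s: 7.67
tcp_pos: [0.4985, 0.013, 0.3277]
tcp_rot: [-3.142, -0.0, 1.627]
contact_force: [-0.0, 5.0, 2.9]
gripper_width: 0.498
F tool [ 4.97591263  0.27217018 -2.92738345] T tool [-0.04156757  0.72403019 -0.00086708]
```

```bash
for k in 1; do python3 -m creep '[{"fingers":0.5,"tx":-0.002,"ty":0,"tz":0,"twist":-0.1},{"fingers":0.5,"tx":-0.004,"ty":0.0005,"tz":0,"twist":-0.2},{"fingers":0.5,"tx":-0.006,"ty":0.0005,"tz":0,"twist":-0.3},{"fingers":0.5,"tx":-0.008,"ty":0.001,"tz":0,"twist":-0.4},{"fingers":0.5,"tx":-0.01,"ty":0.001,"tz":0,"twist":-0.5}]'; python3 -c "
from h import *
fm()"; done
```

```text
time_s: 8.08
tcp_pos: [0.5, 0.0031, 0.3276]
tcp_rot: [-3.141, -0.0, 1.68]
contact_force: [-0.6, 4.7, 1.9]
gripper_width: 0.508
F tool [ 4.75706885 -0.04293276 -1.85519376] T tool [-0.02143362  0.74487636 -0.01416558]
```

```bash
for k in 1; do python3 -m creep '[{"fingers":0.5,"tx":-0.002,"ty":0,"tz":0,"twist":-0.1},{"fingers":0.5,"tx":-0.004,"ty":0.0005,"tz":0,"twist":-0.2},{"fingers":0.5,"tx":-0.006,"ty":0.0005,"tz":0,"twist":-0.3},{"fingers":0.5,"tx":-0.008,"ty":0.001,"tz":0,"twist":-0.4},{"fingers":0.5,"tx":-0.01,"ty":0.001,"tz":0,"twist":-0.5}]'; python3 -c "
from h import *
fm()
snap('wrist','w8')"; done
```

```text
time_s: 8.5
tcp_pos: [0.5021, -0.0067, 0.3276]
tcp_rot: [-3.141, -0.0, 1.732]
contact_force: [-0.8, 4.1, 2.6]
gripper_width: 0.502
F tool [ 4.17414844 -0.13166022 -2.59319826] T tool [0.10264702 0.74520024 0.02570756]
```

View pics/w8.png

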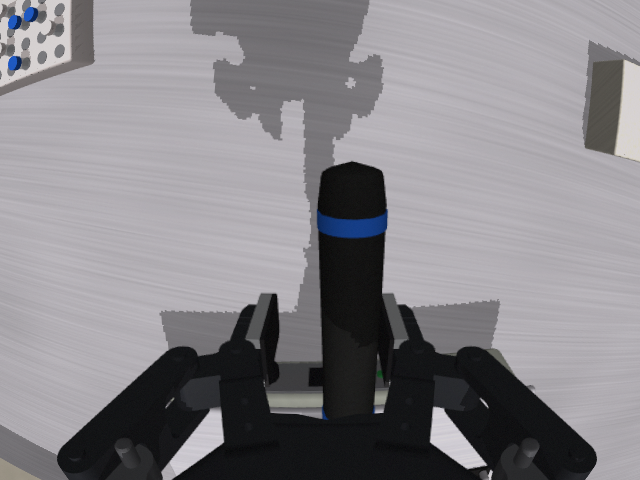

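The handle is square to the tool and bearing on the right pad near column 382. Continue.

```bash
for k in 1; do python3 -m creep '[{"fingers":0.5,"tx":-0.002,"ty":0,"tz":0,"twist":-0.1},{"fingers":0.5,"tx":-0.004,"ty":0.0005,"tz":0,"twist":-0.2},{"fingers":0.5,"tx":-0.006,"ty":0.0005,"tz":0,"twist":-0.3},{"fingers":0.5,"tx":-0.008,"ty":0.001,"tz":0,"twist":-0.4},{"fingers":0.5,"tx":-0.01,"ty":0.001,"tz":0,"twist":-0.5}]'; python3 -c "
from h import *
fm();print(bot.read_state()['joint_positions'])"; done
```

```text
time_s: 8.97
tcp_pos: [0.5047, -0.0164, 0.3276]
tcp_rot: [-3.141, -0.0, 1.785]
contact_force: [-2.1, 5.2, 0.9]
gripper_width: 0.5
F tool [ 5.52411239 -0.99401734 -0.87926077] T tool [ 0.0862238   0.73293656 -0.05245377]
[-1.63446876e-01  4.24450493e-01  1.93535549e+00  6.55565226e-05
  7.82273781e-01 -1.94804861e+00]
```

```bash
for k in 1; do python3 -m creep '[{"fingers":0.5,"tx":-0.002,"ty":0,"tz":0,"twist":-0.1},{"fingers":0.5,"tx":-0.004,"ty":0.0005,"tz":0,"twist":-0.2},{"fingers":0.5,"tx":-0.006,"ty":0.0005,"tz":0,"twist":-0.3},{"fingers":0.5,"tx":-0.008,"ty":0.001,"tz":0,"twist":-0.4},{"fingers":0.5,"tx":-0.01,"ty":0.001,"tz":0,"twist":-0.5}]'; python3 -c "
from h import *
fm()"; done
```

```text
time_s: 9.38
tcp_pos: [0.5077, -0.026, 0.3276]
tcp_rot: [-3.141, -0.0, 1.837]
contact_force: [-2.2, 2.8, 0.6]
gripper_width: 0.501
F tool [ 3.24947988 -1.3801426  -0.62518045] T tool [ 0.19226046  0.76746071 -0.10602799]
```

```bash
for k in 1; do python3 -m creep '[{"fingers":0.5,"tx":-0.002,"ty":0,"tz":0,"twist":-0.1},{"fingers":0.5,"tx":-0.004,"ty":0.0005,"tz":0,"twist":-0.2},{"fingers":0.5,"tx":-0.006,"ty":0.0005,"tz":0,"twist":-0.3},{"fingers":0.5,"tx":-0.008,"ty":0.001,"tz":0,"twist":-0.4},{"fingers":0.5,"tx":-0.01,"ty":0.001,"tz":0,"twist":-0.5}]'; python3 -c "
from h import *
fm()"; done
```

```text
time_s: 9.8
tcp_pos: [0.5114, -0.0354, 0.3276]
tcp_rot: [-3.141, -0.0, 1.889]
contact_force: [-3.0, 4.6, 1.2]
gripper_width: 0.497
F tool [ 5.29639588 -1.44180423 -1.2268507 ] T tool [ 0.23288828  0.70983281 -0.0280245 ]
```

```bash
for k in 1; do python3 -m creep '[{"fingers":0.5,"tx":-0.002,"ty":0,"tz":0,"twist":-0.1},{"fingers":0.5,"tx":-0.004,"ty":0.0005,"tz":0,"twist":-0.2},{"fingers":0.5,"tx":-0.006,"ty":0.0005,"tz":0,"twist":-0.3},{"fingers":0.5,"tx":-0.008,"ty":0.001,"tz":0,"twist":-0.4},{"fingers":0.5,"tx":-0.01,"ty":0.001,"tz":0,"twist":-0.5}]'; python3 -c "
from h import *
fm()"; done
```

```text
time_s: 10.22
tcp_pos: [0.5155, -0.0446, 0.3276]
tcp_rot: [-3.141, -0.0, 1.942]
contact_force: [-1.5, 4.1, 0.7]
gripper_width: 0.498
F tool [ 4.35208782  0.06208567 -0.72771688] T tool [ 0.13411701  0.71801259 -0.01981764]
```

```bash
for k in 1; do python3 -m creep '[{"fingers":0.5,"tx":-0.002,"ty":0,"tz":0,"twist":-0.1},{"fingers":0.5,"tx":-0.004,"ty":0.0005,"tz":0,"twist":-0.2},{"fingers":0.5,"tx":-0.006,"ty":0.0005,"tz":0,"twist":-0.3},{"fingers":0.5,"tx":-0.008,"ty":0.001,"tz":0,"twist":-0.4},{"fingers":0.5,"tx":-0.01,"ty":0.001,"tz":0,"twist":-0.5}]'; python3 -c "
from h import *
fm()"; done
```

```text
time_s: 10.63
tcp_pos: [0.52, -0.0535, 0.3276]
tcp_rot: [-3.141, -0.0, 1.994]
contact_force: [-2.8, 4.7, 0.8]
gripper_width: 0.502
F tool [ 5.45601563 -0.58064796 -0.77102685] T tool [ 0.09089734  0.7675948  -0.11037411]
```

```bash
for k in 1; do python3 -m creep '[{"fingers":0.5,"tx":-0.002,"ty":0,"tz":0,"twist":-0.1},{"fingers":0.5,"tx":-0.004,"ty":0.0005,"tz":0,"twist":-0.2},{"fingers":0.5,"tx":-0.006,"ty":0.0005,"tz":0,"twist":-0.3},{"fingers":0.5,"tx":-0.008,"ty":0.001,"tz":0,"twist":-0.4},{"fingers":0.5,"tx":-0.01,"ty":0.001,"tz":0,"twist":-0.5}]'; python3 -c "
from h import *
fm()
snap('wrist','w9')"; done
```

```text
time_s: 11.05
tcp_pos: [0.525, -0.0621, 0.3276]
tcp_rot: [-3.141, -0.001, 2.046]
contact_force: [-2.9, 5.7, 0.0]
gripper_width: 0.498
F tool [ 6.35714896  0.01551469 -0.03545815] T tool [-0.01615791  0.98105166 -0.04213038]
```

View pics/w9.png

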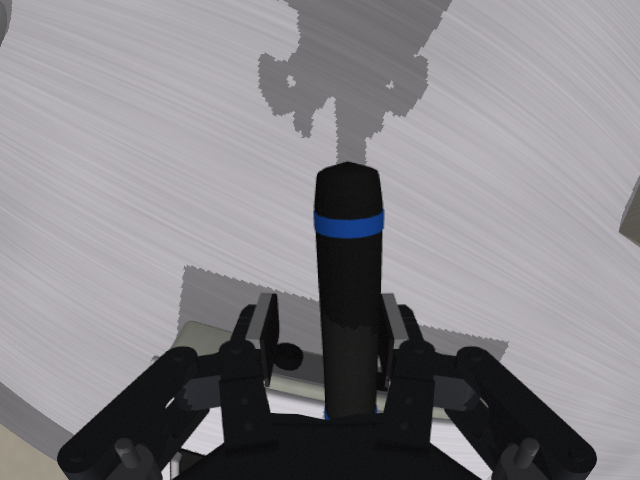

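Force has risen above the friction level, from 4.6 to 6.3 N. That is the stop. A little further, finely.

```bash
python3 -m creep '[{"fingers":0.5,"tx":-0.001,"ty":0,"tz":0,"twist":-0.05},{"fingers":0.5,"tx":-0.002,"ty":0,"tz":0,"twist":-0.1},{"fingers":0.5,"tx":-0.003,"ty":0,"tz":0,"twist":-0.15},{"fingers":0.5,"tx":-0.004,"ty":0.0005,"tz":0,"twist":-0.2},{"fingers":0.5,"tx":-0.005,"ty":0.0005,"tz":0,"twist":-0.25}]'; python3 -c "
from h import *
fm()"
```

```text
time_s: 11.52
tcp_pos: [0.5277, -0.0662, 0.3276]
tcp_rot: [-3.141, -0.001, 2.072]
contact_force: [-3.5, 6.0, 0.4]
gripper_width: 0.502
F tool [ 6.96044797 -0.18876118 -0.36695006] T tool [ 0.03847492  1.14755072 -0.00908534]
```

```bash
python3 -m creep '[{"fingers":0.5,"tx":-0.001,"ty":0,"tz":0,"twist":-0.05},{"fingers":0.5,"tx":-0.002,"ty":0,"tz":0,"twist":-0.1},{"fingers":0.5,"tx":-0.003,"ty":0,"tz":0,"twist":-0.15},{"fingers":0.5,"tx":-0.003,"ty":0,"tz":0,"twist":-0.15},{"fingers":0.5,"tx":-0.003,"ty":0,"tz":0,"twist":-0.15}]'; python3 -c "
from h import *
fm()"
```

```text
time_s: 11.93
tcp_pos: [0.5292, -0.0688, 0.3276]
tcp_rot: [3.141, -0.0, 2.088]
contact_force: [-2.2, 5.8, -0.2]
gripper_width: 0.499
F tool [6.09793325 0.92623049 0.23910764] T tool [-0.11121166  0.99498061 -0.07212205]
```

```bash
python3 -m creep '[{"fingers":0.5,"tx":-0.001,"ty":0,"tz":0,"twist":-0.05},{"fingers":0.5,"tx":-0.002,"ty":0,"tz":0,"twist":-0.1},{"fingers":0.5,"tx":-0.003,"ty":0,"tz":0,"twist":-0.15},{"fingers":0.5,"tx":-0.004,"ty":0.0005,"tz":0,"twist":-0.2},{"fingers":0.5,"tx":-0.004,"ty":0.0005,"tz":0,"twist":-0.2}]'; python3 -c "
from h import *
fm()"
for k in 1 2 3; do python3 -m creep '[{"fingers":0.5,"tx":0,"ty":0,"tz":0,"twist":0},{"fingers":0.5,"tx":0,"ty":0,"tz":0,"twist":0}]' >/dev/null; python3 -c "
from h import *
fm()"; done
```

```text
time_s: 12.35
tcp_pos: [0.5316, -0.072, 0.3275]
tcp_rot: [-3.141, -0.001, 2.109]
contact_force: [-3.2, 6.1, -0.3]
gripper_width: 0.501
F tool [6.82972224 0.37044953 0.27759559] T tool [-0.04463679  1.12223611 -0.07475194]
F tool [7.39473504 0.27248534 0.35547494] T tool [-0.03934913  1.04668677 -0.00384703]
F tool [ 5.85504828 -0.16303518 -0.29870406] T tool [-0.07166056  1.11390134 -0.01193855]
F tool [7.51361952 0.63459624 0.0194549 ] T tool [-0.02472497  1.09930821 -0.0770893 ]
```

Steady at about 7 N at the grip, which is up firmly and well below 12 N. Backing off to centre, then straight up.

```bash
python3 -m creep '[{"fingers":0.5,"tx":0.002,"ty":0,"tz":0,"twist":0},{"fingers":0.5,"tx":0.004,"ty":0,"tz":0,"twist":0},{"fingers":0.5,"tx":0.006,"ty":0,"tz":0,"twist":0},{"fingers":0.5,"tx":0.008,"ty":0,"tz":0,"twist":0},{"fingers":0.5,"tx":0.008,"ty":0,"tz":0,"twist":0}]'
python3 - <<'E'
from h import *
fm();snap('wrist','w10')
E
```

```text
time_s: 13.27
tcp_pos: [0.5275, -0.0651, 0.3278]
tcp_rot: [3.141, 0.0, 2.108]
contact_force: [-0.3, 4.1, -1.6]
gripper_width: 0.503
F tool [3.64671579 1.84277725 1.63575279] T tool [-0.26828069  0.50488011  0.04473079]
```

View pics/w10.png

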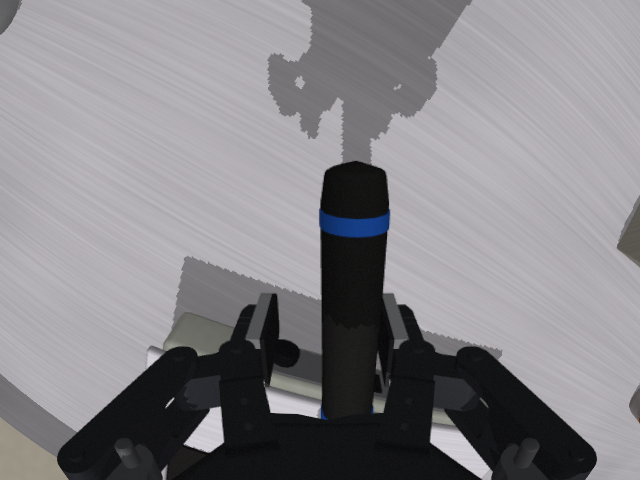

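The handle, at columns 320–388, is still following the pad elastically. Back off further in small steps and watch.

```bash
python3 -m creep '[{"fingers":0.5,"tx":0.001,"ty":0,"tz":0,"twist":0},{"fingers":0.5,"tx":0.002,"ty":0,"tz":0,"twist":0},{"fingers":0.5,"tx":0.003,"ty":0,"tz":0,"twist":0},{"fingers":0.5,"tx":0.004,"ty":0,"tz":0,"twist":0},{"fingers":0.5,"tx":0.004,"ty":0,"tz":0,"twist":0}]'
python3 - <<'E'
from h import *
fm()
E
python3 -m creep '[{"fingers":0.5,"tx":0.001,"ty":0,"tz":0,"twist":0},{"fingers":0.5,"tx":0.002,"ty":0,"tz":0,"twist":0},{"fingers":0.5,"tx":0.003,"ty":0,"tz":0,"twist":0},{"fingers":0.5,"tx":0.004,"ty":0,"tz":0,"twist":0},{"fingers":0.5,"tx":0.004,"ty":0,"tz":0,"twist":0}]'
python3 - <<'E'
from h import *
fm();snap('wrist','w11')
E
```

```text
time_s: 13.73
tcp_pos: [0.5253, -0.0618, 0.3277]
tcp_rot: [3.142, 0.0, 2.108]
contact_force: [0.3, 0.6, 0.2]
gripper_width: 0.501
F tool [ 0.40454765  0.56937203 -0.23645576] T tool [-0.0604796   0.15464322 -0.04474696]
time_s: 14.15
tcp_pos: [0.5233, -0.0583, 0.3277]
tcp_rot: [3.142, -0.0, 2.108]
contact_force: [-0.9, -1.2, -0.3]
gripper_width: 0.498
F tool [-0.57235054 -1.41195238  0.32193797] T tool [0.00255282 0.03456996 0.03863193]
```

View pics/w11.png

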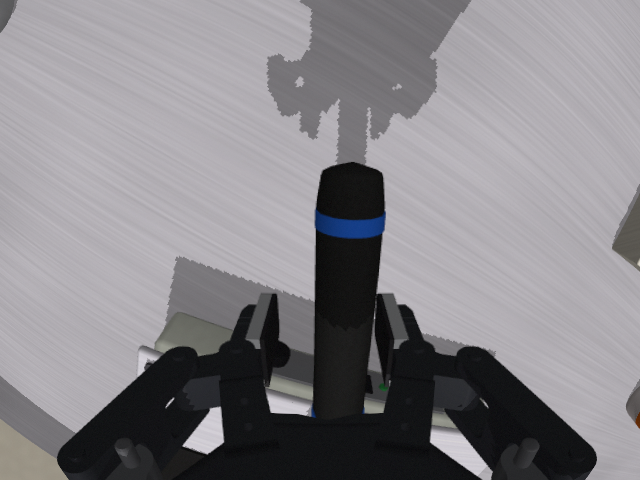

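Contact is gone. There is time in hand, so I'll push once more and slightly deeper, to about 8 N, to be sure of the seating.

```bash
python3 -m creep '[{"fingers":0.5,"tx":-0.003,"ty":0,"tz":0,"twist":0},{"fingers":0.5,"tx":-0.006,"ty":0,"tz":0,"twist":0},{"fingers":0.5,"tx":-0.009,"ty":0,"tz":0,"twist":0},{"fingers":0.5,"tx":-0.012,"ty":0,"tz":0,"twist":0},{"fingers":0.5,"tx":-0.014,"ty":0,"tz":0,"twist":0}]'
python3 -c "
from h import *
fm()"
python3 -m creep '[{"fingers":0.5,"tx":-0.001,"ty":0,"tz":0,"twist":0},{"fingers":0.5,"tx":-0.002,"ty":0,"tz":0,"twist":-0.05},{"fingers":0.5,"tx":-0.003,"ty":0,"tz":0,"twist":-0.1},{"fingers":0.5,"tx":-0.004,"ty":0,"tz":0,"twist":-0.15},{"fingers":0.5,"tx":-0.005,"ty":0.0005,"tz":0,"twist":-0.2}]'
python3 -c "
from h import *
fm()"
```

```text
time_s: 14.62
tcp_pos: [0.53, -0.0705, 0.3273]
tcp_rot: [-3.139, -0.003, 2.108]
contact_force: [-6.6, 5.1, 1.6]
gripper_width: 0.497
F tool [ 7.73610615 -3.05641812 -1.56001987] T tool [ 0.5398722  1.2407966 -0.1112456]
time_s: 15.03
tcp_pos: [0.5328, -0.0743, 0.3272]
tcp_rot: [-3.139, -0.003, 2.129]
contact_force: [-9.8, 4.4, 2.7]
gripper_width: 0.501
F tool [ 8.89220885 -5.96372821 -2.67763045] T tool [ 0.89276966  1.40361327 -0.23347578]
```

About 9 N normal, enough. Hold briefly, then release.

```bash
python3 -m creep '[{"fingers":0.5,"tx":0,"ty":0,"tz":0,"twist":0},{"fingers":0.5,"tx":0,"ty":0,"tz":0,"twist":0},{"fingers":0.5,"tx":0,"ty":0,"tz":0,"twist":0}]'
python3 -c "
from h import *
fm()"
python3 -m creep '[{"fingers":0.5,"tx":0.004,"ty":-0.001,"tz":0,"twist":0},{"fingers":0.5,"tx":0.008,"ty":-0.002,"tz":0,"twist":0},{"fingers":0.5,"tx":0.012,"ty":-0.003,"tz":0,"twist":0},{"fingers":0.5,"tx":0.015,"ty":-0.003,"tz":0,"twist":0},{"fingers":0.5,"tx":0.018,"ty":-0.003,"tz":0,"twist":0}]'
python3 - <<'E'
from h import *
fm();snap('wrist','w12')
E
```

```text
time_s: 15.28
tcp_pos: [0.5328, -0.0744, 0.3273]
tcp_rot: [-3.139, -0.003, 2.129]
contact_force: [-8.0, 4.3, 2.4]
gripper_width: 0.499
F tool [ 7.93481616 -4.5339436  -2.38846624] T tool [ 0.64277033  1.21351924 -0.13321844]
time_s: 15.7
tcp_pos: [0.5214, -0.0607, 0.3278]
tcp_rot: [3.141, 0.001, 2.129]
contact_force: [-0.2, -0.0, -0.0]
gripper_width: 0.504
F tool [ 0.07066977 -0.14342538  0.02968285] T tool [-0.04717064 -0.03411191 -0.01161307]
```

View pics/w12.png

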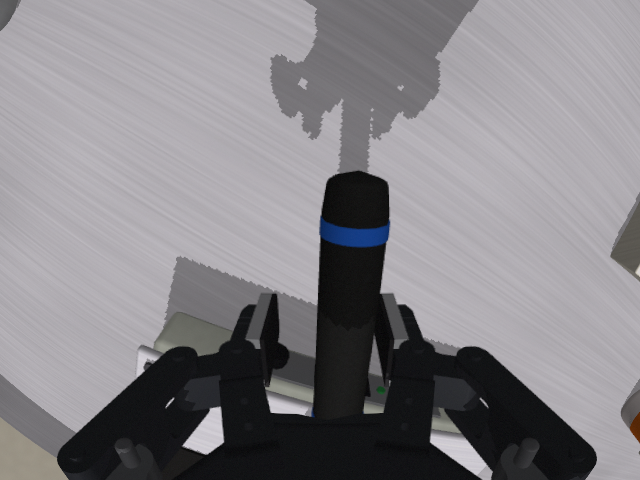

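Force is zero. Centre a bit more, rise clear and move away.

```bash
python3 -m creep '[{"fingers":0.5,"tx":0.004,"ty":0,"tz":0,"twist":0},{"fingers":0.5,"tx":0.004,"ty":0,"tz":-0.01,"twist":0},{"fingers":0.5,"tx":0.004,"ty":0,"tz":-0.04,"twist":0},{"fingers":0.5,"tx":0.004,"ty":0,"tz":-0.08,"twist":0},{"fingers":0.5,"tx":0.004,"ty":0,"tz":-0.11,"twist":0}]'
python3 -m creep '[{"fingers":0.5,"tx":0.03,"ty":0,"tz":-0.01,"twist":0},{"fingers":0.5,"tx":0.06,"ty":0,"tz":-0.02,"twist":0},{"fingers":0.5,"tx":0.09,"ty":0,"tz":-0.02,"twist":0},{"fingers":0.5,"tx":0.12,"ty":0,"tz":-0.02,"twist":0},{"fingers":0.5,"tx":0.15,"ty":0,"tz":-0.02,"twist":0}]'
python3 -m creep '[{"fingers":0.5,"tx":0.03,"ty":0,"tz":0,"twist":0},{"fingers":0.5,"tx":0.06,"ty":0,"tz":0,"twist":0},{"fingers":0.5,"tx":0.09,"ty":0,"tz":0,"twist":0},{"fingers":0.5,"tx":0.09,"ty":0,"tz":0,"twist":0},{"fingers":0.5,"tx":0.09,"ty":0,"tz":0,"twist":0}]'
python3 - <<'E'
from h import *
snap('top','t13')
p=cv2.imread('pics/t13.png'); cv2.imwrite('pics/t13z.png',cv2.resize(p[160:290,220:350],None,fx=4.6,fy=4.6,interpolation=cv2.INTER_CUBIC))
E
```

```text
time_s: 16.17
tcp_pos: [0.5192, -0.0574, 0.4408]
tcp_rot: [3.141, 0.001, 2.129]
contact_force: [0.4, -0.7, -0.7]
gripper_width: 0.502
time_s: 16.58
tcp_pos: [0.4387, 0.0707, 0.4587]
tcp_rot: [3.14, 0.001, 2.129]
contact_force: [0.9, 1.1, 0.1]
gripper_width: 0.501
time_s: 17.0
tcp_pos: [0.3915, 0.147, 0.4586]
tcp_rot: [3.14, 0.001, 2.132]
contact_force: [1.5, -0.7, -1.0]
gripper_width: 0.502
```

View pics/t13.png

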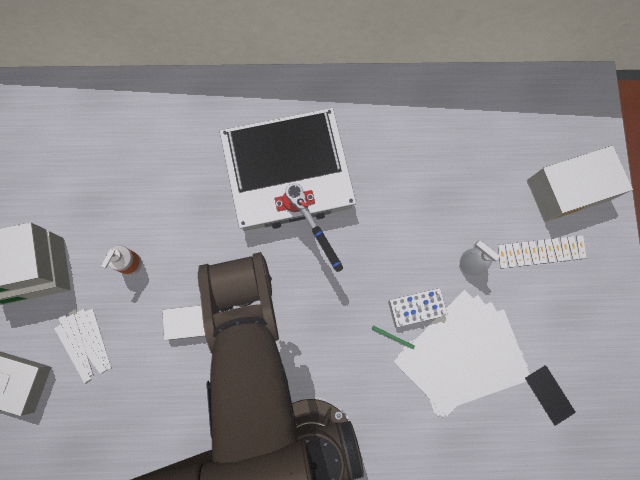

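View pics/t13z.png

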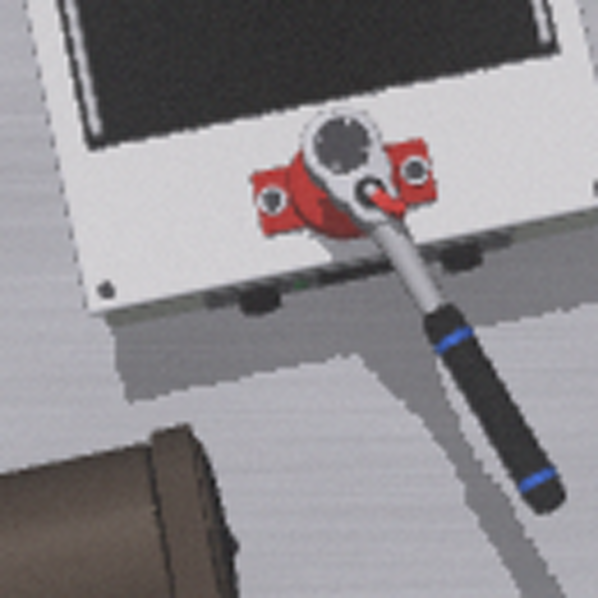

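The top view shows the handle swung to the right (tip at about (340,268)), the lever tab on the loosening side (about (307,204)) and the bystanders in place. The carton is partly hidden by the arm. The gripper is clear. Handing in.

```bash
python3 -m creep '[{"fingers":0.5,"tx":0,"ty":0,"tz":0,"twist":0},{"fingers":0.5,"tx":0,"ty":0,"tz":0,"twist":0},{"fingers":0.5,"tx":0,"ty":0,"tz":0,"twist":0},{"fingers":0.5,"tx":0,"ty":0,"tz":0,"twist":0},{"fingers":0.5,"tx":0,"ty":0,"tz":0,"twist":0}]'
python3 - <<'E'
from h import *
p,P=geom('top0'); snap('top','t14'); q,Q=geom('t14')
m=(P[...,0]>.4)&(P[...,0]<.72)&(abs(P[...,1])<.25)&(Q[...,2]>.165)&(Q[...,2]<.2)&(q.sum(-1)<200)&(Q[...,0]<.63)&(Q[...,1]<.02)
pts=np.array([onplane('top',a,b,.183)[:2] for b,a in zip(*np.nonzero(m))]);c=pts.mean(0);w=np.linalg.svd(pts-c)[2][0];w*=np.sign(w[0])
print(c,np.degrees(np.arctan2(w[1],w[0])))
for n,(a,b,c,d) in dict(pump=(240,285,95,150),spray=(235,285,455,500),rack=(285,330,385,450),carton=(300,345,160,200)).items():
    print(n,np.abs(p[a:b,c:d]-q[a:b,c:d]).mean())
bot.close_job()
E
```

```text
time_s: 17.47
tcp_pos: [0.3924, 0.1458, 0.4576]
tcp_rot: [-3.141, -0.0, 2.128]
contact_force: [-0.4, 0.1, 0.5]
gripper_width: 0.497
[ 0.52024494 -0.04984555] 29.36722189231727
pump 11.165521885521885
spray 11.32251851851852
rack 12.691509971509971
carton 13.006851851851852
the job is handed in; nothing more can be done
```

I flipped the red lever to the loosening side and swung the ratchet handle anticlockwise until the bolt came up against its stop, then let go. The job was handed in at about 17.5 s, and no verdict is reported.

- **Lever:** I flipped it with one pad, never reading more than about 4 N. A wrist view afterwards put the tab 7.7 mm off the centre line on the loosening side, and the last top view still shows it there.
- **Bolt:** The push ran at about 4–5 N of friction, then climbed to about 7 N. My first release let the handle spring back about 11 mm at the grip, so I pushed once more. That peaked at about 9 N and held at about 8 N, under the 12 N limit.
- **At the end:** The handle had swung about 56° in all (from −26.8° to +29.4°), so the bolt turned at least about 0.55 rad even if the drive took up a full tooth first. The ratchet is still on the bolt, and the wrist force is about 0 with the gripper well clear.
- **Bystanders:** The bottles, tube rack and carton look unmoved in the last picture. The carton is partly hidden by the arm there. The pixel comparison showed similar differences of 11–13 grey levels for all four, which I took to be image noise but did not check further.
- **Not checked:** I could not measure the bolt angle or the force left on the stop directly. Both are inferred from the handle angle and the push forces. The second push also dragged about 6 N along the handle, because I moved in a straight line and not along the arc.

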